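Index the castor carousel and load the empty tray

TASK

The parts carousel was left between two stations. Push it round anticlockwise (seen from above) until the empty tray clicks home at the yellow arrow, gently, feeling for the click and never forcing the carousel against it or on past it; then stand the loose black-wheeled castor, wheel up, in that empty tray and let go. The carousel must still be clicked home at the end; leave the orange-wheeled castor and everything else on the table where they are.

Things in the scene. Friction and masses are not known exactly. Their poses are not given: they have to be found in the camera images.
- base: Fixed grey round base of the carousel, 276 mm across and 50 mm high on a rubber foot 296 mm across and 6 mm high. Origin on the turning axis at table level, z up. A low tongue (12 mm high, reaching 190 mm from the axis) with a yellow arrow on it sticks out along the base's -x axis, roughly towards the robot: the loading station.
- carousel: Turning top: grey disc, radius 150 mm, top face 60 mm above the table. Origin on its vertical axis at table level, z up. Five white trays (70 mm square, 3 mm walls, rims 82 mm above the table), centres 92 mm from the axis at 180, 252, 324, 36, 108 degrees anticlockwise from its own x. The one at 180 is empty; the others hold fixed castors, tops 131 mm above the table.
- push_peg (a point): Top centre of one of five alike red upright push pegs, 12 mm in diameter, tops 132 mm above the table, 130 mm from the axis, at 216 (this one), 288, 0, 72 and 144 degrees anticlockwise from the carousel's own x axis, between the trays. Any may be pushed. The carousel turns with a drag of 1 to 2 N at a peg and stays where it is left.
- hub (a point): Top of the low steel hub on the axis, 72 mm above the table. A hidden sprung ball gives one click each 72 degrees. Near it, force at a peg swells to 4 to 6 N over a hump 10 to 15 mm wide and drops to nothing as the top jumps on and seats; pushed on, force climbs 1 to 2 N per mm. Past 8 N stop and back off: it settles in the click by itself. Over 18 N is forcing it; near 25 N it rides out.
- empty_tray (a point): Centre of the empty tray's inner floor (64 mm square), 63 mm above the table, 92 mm from the axis; turns with the carousel and has its axes (x radial, pointing at the axis; tray sides along x and y). It starts 0.4 to 0.8 rad clockwise of the arrow.
- load_point (a point): Fixed point of the base at the loading station: 92 mm from the axis towards the yellow arrow, 63 mm above the table. The empty tray's click lies somewhere within 0.18 rad (17 mm) either side of it; just where differs each time and cannot be seen, only felt.
- castor: The loose black-wheeled castor (about 0.14 kg), standing wheel up on its steel plate. Origin under the plate's centre, z up. Plate 40 mm (x) by 46 mm (y), 4 mm thick; two fork cheeks from 4 to 50 mm height, 26 mm wide along x, 31 mm over their outer faces along y (grip here, closing along y, about 45 mm up); black wheel 44 mm in diameter between them, axle along y, top at 68 mm.
- orange_castor: A castor of the same shape and size with an orange wheel; to be left alone. Same origin and axes.
- screw_jar: Jar 64 mm in diameter, 90 mm high; leave alone. Origin under its centre.
- mug: Blue mug, 80 mm across, 95 mm high; leave alone. Origin under its centre.
- wrench: Steel wrench lying flat; leave alone. Origin near its middle on the underside, lying along its x.
- carton: Cardboard carton 120 x 90 x 70 mm; leave alone. Origin under its centre.
- pink_bin: Pink open bin 150 x 110 x 50 mm; leave alone. Origin under its centre.

How it is judged (in metres and radians):
On the way, in this order (a step that is already met when the one before it is completed fails the run):
1. the carousel sits clicked home with the empty tray at the arrow, nothing touching it and the castor not yet in it (contact force between carousel and base above 5 N and horizontal distance between empty_tray and load_point below 0.024 m and angular speed of carousel below 0.05 rad/s and contact force between each of the arm, the fingers and carousel below 0.1 N and horizontal distance between castor and empty_tray above 0.05 m), for 0.3 s.
2. the black-wheeled castor stands in the empty tray, let go (horizontal distance between castor and empty_tray below 0.018 m and z of castor in the frame of empty_tray between -0.004 and 0.004 m and angle between castor's own z axis and vertical below 0.12 rad and linear speed of castor below 0.03 m/s and contact force between the fingers and castor below 0.1 N), for 0.2 s.
At the end, for the whole second after the job is handed in: Carousel clicked home (hidden ball pressing over 5 N), empty tray within 24 mm of the load point, still and untouched; black-wheeled castor upright (0.12 rad) on that tray's floor (height within 4 mm, within 18 mm of its centre), released and at rest (all of step 2 and contact force between carousel and base above 5 N and horizontal distance between empty_tray and load_point below 0.024 m and angular speed of carousel below 0.05 rad/s and contact force between each of the arm, the fingers and carousel below 0.1 N).
It fails at once if the carousel is forced: the robot presses on it with more than 20 N (contact force between any of the arm, the fingers and carousel above 20 N).
It fails at once if the carousel is pushed well past the arrow (y of empty_tray in the frame of base below -0.03 m).
It fails at once if the orange-wheeled castor, jar, mug, wrench, carton or pink bin is moved by more than 20 mm (distance of any of orange_castor, screw_jar, mug, wrench, carton, pink_bin from where it was at the start of the episode above 0.02 m).
It also fails if it takes over 72 s, if anything falls off the work surface, if the arm or the gripper's body presses on something with over 40 N, if the wrist force passes 120 N, or if a joint passes its speed limit or range.

ROBOT

A 6-joint arm with a two-finger parallel gripper is mounted at the origin on the work surface. World frame = base frame: x ahead of the robot, y to its left, z up, the work surface at z = 0. Lengths are in m, angles in degrees, forces in N, time in s.
With the tool pointing down it reaches from about 0.3 to 0.85 m from the base axis. Payload 4.2 kg.
Tool frame: the origin (TCP) lies midway between the tips of the shut fingers; the grasp point (between the pads) lies 19 mm behind it; z points along the fingers, y is the line along which they close (so a half turn about z gives the same grasp; the last joint's range is limited). The gripper opens to 91 mm and grips with 3 to 60 N. Pads are 32 mm wide; open, the fingers measure 118 mm over their backs; the gripper's body (76 mm by 178 mm) begins 60 mm behind the grasp point.
Start: joints at [63.656, 18.312, 89.639, -0, 72.044, -1.146], TCP at [0.245, 0.52, 0.214] pointing down, gripper open.
Joint ranges: [-177.97, 177.97], [-48.28, 115.42], [12.27, 149.76], [-77.06, 257.06], [2.81, 150.46], [-146.56, 146.56]. Speed limits (degrees/s): [147.25, 147.25, 180, 180, 180, 180].

INTERFACE

Orientations are given as a 3x3 rotation matrix whose columns are the frame's x, y, z axes.
In Python, from plant import movep, move_l, move_j, open_gripper, gripper_close, hold, inverse_kinematics, state, grab_frame, Unreachable, sign_off gives the robot as it stands. The module is installed in compiled form; this text tells all that it offers. Calls block until the motion is done:
- movep(position, orientation): joint-space move of the TCP to a pose.
- move_l(position, rate=0.15, orientation=None): straight line of the TCP; orientation=None keeps the orientation; rate is the mean speed in m/s.
- move_j(angles): joint-space move.
- open_gripper() and gripper_close(force=None): open the fingers fully, or close them until they stop; force is the grip in N (None keeps the last).
- hold(seconds).
- inverse_kinematics(position, orientation): joint angles nearest the present ones, or None.
- state(): the state.
- grab_frame(name): name is "scene" or "top"; returns a dict with "img" (480x640x3 uint8, red, green, blue), "fovy" (degrees; the focal length in pixels is half the picture's height over the tangent of half this angle, whatever the lens; pixels are square), "cx", "cy" (the principal point, pixels), "T" (4x4, takes a point from camera to world coordinates). Camera axes: x right, y up, looking along -z (the intrinsics and any distortion apply to the point x, -y, -z); pixel columns grow to the right and rows downward; lengths in m; the calibration is good to about 2 mm. A picture is of the moment at which its call begins. There is no depth.
A pose or a line that the arm cannot do raises Unreachable and nothing moves.
- sign_off(): hands the job in; it is judged then, once.
The state is a dict: "time": time; "joint_positions": joint angles; "joint_velocities": joint speeds; "effort": joint torques, N m; "position": TCP position; "orientation": TCP orientation; "force": force on the tool from outside, world axes, zero at the start; "torque": the same for the moment, N m; "width": finger opening in m; "gripper_force": force on a finger pad.
Only numpy, scipy, OpenCV 4.12 (cv2) and the standard library are available. Lean on these libraries where they do the work, as an engineer would, in place of code of your own. Each camera call takes 0.05 s, during which the arm holds its last target. There are 200 camera calls.

## Working session

There is one attempt and no reset: what is moved stays moved. The work goes in short steps, each a Python script; the robot and the scene stay as the last script left them, time stands still between calls to the robot, and variables do not carry over. Pictures are saved under pics/ and viewed, at most 10 in all, crops included, and the job is handed in when it is done.

```bash
mkdir -p pics
python3 - <<'E'
from plant import *
import cv2,numpy as np
for n in("scene","top"):
    f=grab_frame(n); cv2.imwrite(f"pics/{n}0.png",f["img"][:,:,::-1]); print(n,{k:v for k,v in f.items() if k!="img"})
s=state();print(s)
E
```

```text
scene {'fovy': 44.10047071652925, 'cx': 317.22235986072707, 'cy': 237.49186497323146, 'T': array([[ 7.77393449e-01, -3.66289231e-01,  5.11362518e-01,
         1.24543846e+00],
       [ 6.29014300e-01,  4.53547068e-01, -6.31376328e-01,
        -7.92345024e-01],
       [-6.60620745e-04,  8.12482157e-01,  5.82985684e-01,
         8.62256053e-01],
       [ 0.00000000e+00,  0.00000000e+00,  0.00000000e+00,
         1.00000000e+00]])}
top {'fovy': 44.969971157369585, 'cx': 318.9388563483326, 'cy': 240.07723866862682, 'T': array([[-0.01335398,  0.99703524, -0.07577867,  0.45578215],
       [-0.99977856, -0.01208117,  0.01723005,  0.06198803],
       [ 0.01626347,  0.07599198,  0.99697579,  1.5997389 ],
       [ 0.        ,  0.        ,  0.        ,  1.        ]])}
{'time': 0.1, 'joint_positions': array([ 6.36559470e+01,  1.83475401e+01,  8.96984417e+01, -2.60819210e-03,
        7.20438977e+01, -1.14635485e+00]), 'joint_velocities': array([-0.04352975, -0.1704862 , -0.19571386,  0.01917692,  0.05276498,
        0.01084521]), 'effort': array([ 8.57161740e-04, -4.13329589e+01, -2.32510704e+01,  7.31368759e-02,
        4.22199746e-02, -3.90261016e-05]), 'position': array([0.24462144, 0.51987941, 0.21321535]), 'orientation': array([[-9.04850150e-01,  4.25729695e-01, -6.57316640e-04],
       [ 4.25730203e-01,  9.04849028e-01, -1.42499366e-03],
       [-1.18897923e-05, -1.56924527e-03, -9.99998769e-01]]), 'force': array([0.0137925 , 0.09867492, 0.21139719]), 'torque': array([-0.00954156,  0.04478208, -0.05916959]), 'gripper_force': 0.0, 'width': 0.09102389291704198}
```

View pics/top0.png

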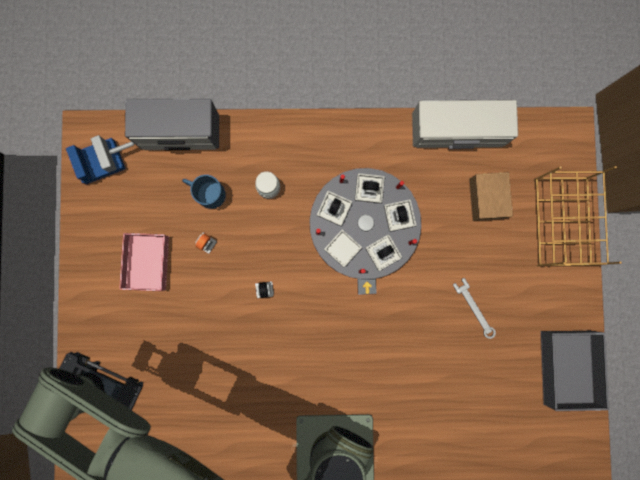

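View pics/scene0.png

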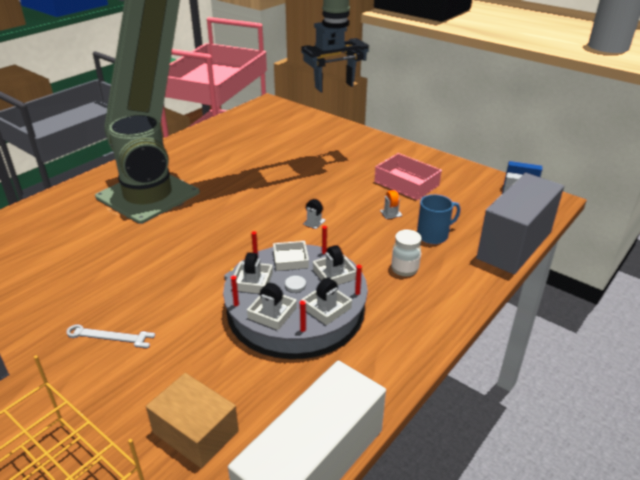

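The top view shows the hub at about (366,223), the empty tray at (343,248), the arrow at (367,286), the black castor at (264,290) and the orange one at (206,243). The scene view agrees, with the black castor at (315,213).

```bash
cat > h.py <<'E'
from plant import *
import cv2,numpy as np
from scipy.optimize import least_squares
def cast(f,u,v,z):
    F=240/np.tan(np.radians(f["fovy"]/2)); T=f["T"]
    d=T[:3,:3]@np.array([(u-f["cx"])/F,-(v-f["cy"])/F,-1]); o=T[:3,3]
    return o+d*(z-o[2])/d[2]
def blobs(m,amin=6):
    n,l,st,c=cv2.connectedComponentsWithStats(m.astype(np.uint8))
    return [(c[i],st[i,4],st[i,:4]) for i in range(1,n) if st[i,4]>=amin]
def carousel(f):
    h=cv2.cvtColor(f["img"],cv2.COLOR_RGB2HSV).astype(int); H,S,V=h[...,0],h[...,1],h[...,2]
    m=((H<5)|(H>174))&(S>170)&(V>90)
    P=np.array([cast(f,*b[0],.098)[:2] for b in blobs(m) if 300<b[0][0]<430 and 160<b[0][1]<285])
    a0=P.mean(0)
    def res(p):
        a=np.arctan2(*(P-p[:2]).T[::-1]); k=np.round((a-p[2])/np.radians(72)); t=p[2]+k*np.radians(72)
        return np.r_[(P-p[:2]-.13*np.c_[np.cos(t),np.sin(t)]).ravel()]
    best=min((least_squares(res,[*a0,t]) for t in np.radians([0,18,36,54])),key=lambda r:r.cost)
    return best.x,len(P),np.sqrt(2*best.cost/max(len(P),1))
E
python3 - <<'E'
from h import *
f=grab_frame("top"); g=grab_frame("scene")
x,n,r=carousel(f); print("axis",x[:2],"phase",np.degrees(x[2])%72,n,r)
print("hub by eye",cast(f,366,223,.072),"tray",cast(f,343.5,248,.07))
h=cv2.cvtColor(f["img"],cv2.COLOR_RGB2HSV).astype(int)
m=(abs(h[...,0]-23)<6)&(h[...,1]>150)&(h[...,2]>150); m[:270]=0;m[300:]=0;m[:,:350]=0;m[:,390:]=0
for b in blobs(m): print("arrow",b[0],b[1],cast(f,*b[0],.012))
for name,q,(u,v) in(("top",f,(264,290)),("scene",g,(315,213))):
    I=q["img"][v-18:v+18,u-18:u+18]; hh=cv2.cvtColor(I,cv2.COLOR_RGB2HSV)
    for lab,mm,z in(("dark",hh[...,2]<55,.055),("steel",(hh[...,1]<60)&(hh[...,2]>110),.02)):
        for b in blobs(mm,5): c=b[0]+[u-18,v-18]; print(name,lab,c,b[1],b[2],cast(q,*c,z))
    cv2.imwrite(f"pics/c_{name}.png",cv2.resize(I[:,:,::-1],(360,360),interpolation=cv2.INTER_NEAREST))
a=[cv2.imread(f"pics/c_{n}.png") for n in("top","scene")]; cv2.imwrite("pics/c.png",np.hstack(a))
E
```

```text
axis [ 0.61992505 -0.09112418] phase 29.100697573781936 5 0.0026342467896945105
hub by eye [ 0.61581065 -0.08984511  0.072     ] tray [ 0.55025122 -0.02914365  0.07      ]
arrow [367.02702703 286.83783784] 37 [ 0.4466947  -0.09519339  0.012     ]
top dark [262.95145631 289.85436893] 103 [13 10  9 16] [0.44268186 0.18546967 0.055     ]
top steel [257.10638298 289.76595745] 47 [ 9 11  5 15] [0.44283754 0.20408372 0.02      ]
top steel [270.625 283.125] 8 [23 10  4  4] [0.46029937 0.16736611 0.02      ]
top steel [268.16666667 289.20833333] 24 [21 12  4 12] [0.44393955 0.17413838 0.02      ]
scene dark [315.02459016 205.7295082 ] 122 [10  5 15 15] [0.44648654 0.18540054 0.055     ]
scene steel [308.         208.83333333] 6 [10 13  3  3] [0.4070549  0.20458814 0.02      ]
scene steel [310.40963855 217.43373494] 83 [ 7 14 11 17] [0.43771352 0.17731458 0.02      ]
scene steel [318.42553191 222.25531915] 47 [13 20 15 13] [0.46745196 0.17311455 0.02      ]
```

View pics/c.png

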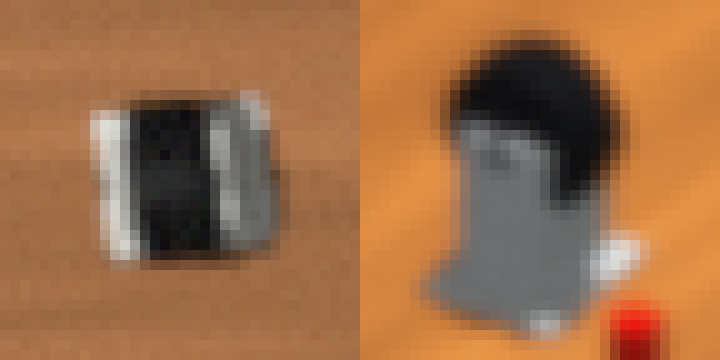

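Crops: in the top one the castor's plate edges lean about 8.5° anticlockwise, and its centre is near (0.4435, 0.185). The axle lies roughly along world y. Next I refine the axis and move behind the peg at about 173°.

```bash
cat >> h.py <<'E'
def ring(A,phi,r=.13,z=.1):
    return np.array([A[0]+r*np.cos(phi),A[1]+r*np.sin(phi),z]),np.array([np.cos(phi),np.sin(phi)])
def ori(phi):  # tool down, y = clockwise tangent
    y=np.array([np.sin(phi),-np.cos(phi),0]); return np.c_[np.cross(y,[0,0,-1]),y,[0,0,-1]]
E
python3 - <<'E'
from h import *
f=grab_frame("top"); g=grab_frame("scene")
# scene: peg centroids at mid height
h=cv2.cvtColor(g["img"],cv2.COLOR_RGB2HSV).astype(int); m=((h[...,0]<5)|(h[...,0]>174))&(h[...,1]>170)&(h[...,2]>90)
P=np.array([cast(g,b[0][0],b[2][1]+1,.132)[:2] for b in blobs(m,15) if 220<b[0][0]<380 and b[0][1]>220])
C=cv2.fitEllipse(P.astype(np.float32)*1000) if len(P)>4 else None
print("scene pegs",P.round(4),P.mean(0),C)
# top: disc outline as grey blob
h=cv2.cvtColor(f["img"],cv2.COLOR_RGB2HSV).astype(int)
m=((h[...,1]<70)).astype(np.uint8); m[:155]=0;m[277:]=0;m[:,:300]=0;m[:,:][:,430:]=0
c=max(cv2.findContours(m,cv2.RETR_EXTERNAL,cv2.CHAIN_APPROX_NONE)[0],key=cv2.contourArea); e=cv2.minEnclosingCircle(c); print("disc",e,cast(f,*e[0],.06),cv2.contourArea(c))
w=(h[...,2]>165)&(h[...,1]<60)
for b in blobs(w,20):
    if 300<b[0][0]<430 and 160<b[0][1]<280: print("white",b[0],b[1],b[2],cast(f,*b[0],.078)[:2])
E
```

```text
scene pegs [[ 0.5918  0.0381]
 [ 0.4896 -0.0734]
 [ 0.7285 -0.0261]
 [ 0.5626 -0.2041]
 [ 0.7115 -0.1764]] [ 0.61681908 -0.08840892] ((617.0880126953125, -88.32352447509766), (255.18682861328125, 258.41949462890625), 36.60288619995117)
disc ((365.1241455078125, 223.3665313720703), 55.92861557006836) [ 0.61611032 -0.08867419  0.06      ] 9382.0
white [367.15361446 190.00301205] 332 [356 176  27  26] [ 0.70313917 -0.09403313]
white [333.02427184 208.53640777] 412 [317 191  35  34] [ 0.65463636 -0.00267774]
white [397.82631579 215.91842105] 380 [385 200  31  31] [ 0.63303687 -0.17396731]
white [365.28651685 222.35393258] 178 [358 215  15  15] [ 0.61691953 -0.08739468]
white [342.45624103 247.82209469] 697 [324 230  37  37] [ 0.55026005 -0.02592621]
white [382.05844156 252.03030303] 462 [366 235  35  35] [ 0.53787369 -0.13008748]
```

```bash
cat >> h.py <<'E'
A=np.array([.617,-.0883]); PEG=np.radians(173.1); ARROW=np.radians(182.3)
E
python3 - <<'E'
from h import *
gripper_close(10)
phi=PEG-.030/.13
p,_=ring(A,phi,z=.2); movep(p,ori(phi)); print(state()["joint_positions"].round(1))
p[2]=.1; move_l(p,.15); hold(.2)
s=state(); print(s["time"],s["position"].round(4),p,s["force"].round(2),s["width"],s["gripper_force"])
t0=s["time"]; q=p.copy()
for i in range(3):
    phi+=.001/.13; q,_=ring(A,phi); move_l(q,.03,ori(phi)); s=state(); print(s["time"],s["force"].round(2),s["position"].round(4))
f=grab_frame("scene"); cv2.imwrite("pics/s1.png",cv2.resize(f["img"][150:360,180:400,::-1],None,fx=2.5,fy=2.5))
E
```

```text
[ -6.3  11.9 100.8   0.   67.4 -76.2]
4.8917 [ 0.4956 -0.0436  0.1009] [ 0.49493499 -0.04357715  0.1       ] [ 0.58 -0.18 -0.16] 0.00034115498553331347 0.0
5.1417 [ 0.46 -0.34  0.39] [ 0.4947 -0.0446  0.1002]
5.3917 [ 0.53  0.16 -0.75] [ 0.4942 -0.0455  0.1   ]
5.6417 [-0.54  0.32  0.14] [ 0.4939 -0.0465  0.1   ]
```

View pics/s1.png

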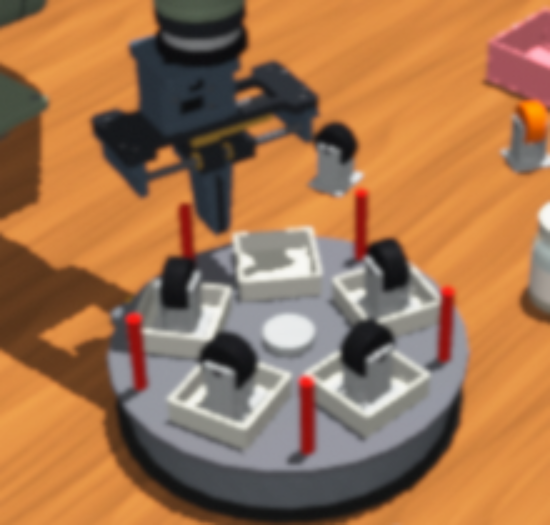

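The gripper stands just behind the peg, clear of the trays, and there is no contact yet. Now I push, coarse steps first and then fine ones while watching the force.

```bash
cat > push.py <<'E'
from h import *
s=state(); d=s["position"][:2]-A; phi=np.arctan2(d[1],d[0])%(2*np.pi)
b=s["force"].copy()*0; end=PEG-.0195/.13
log=[];peak=0;low=0;why="limit"
while True:
    trav=(phi-end)*.13   # peg travel, m
    fine=trav>.052 or peak>2.6
    if trav>.137: break
    phi+=(.001 if fine else .003)/.13
    q,_=ring(A,phi); move_l(q,.03,ori(phi))
    t=np.array([-np.sin(phi),np.cos(phi),0]); F=[]
    for _ in range(3): F.append(-state()["force"]@t); hold(.01)
    F=np.median(F); log.append((round(trav*1e3,1),round(float(F),2)))
    if fine: peak=max(peak,F)
    elif F>3: peak=F
    if F>8: why="8N";break
    low=low+1 if peak>3.3 and F<.7 else 0
    if low>=1: why="drop";break
print(why,peak,state()["time"]); print(log)
E
python3 push.py
```

```text
8N 8.539583100030507 20.8167
[(np.float64(-7.5), -0.21), (np.float64(-4.5), 0.34), (np.float64(-1.5), -0.0), (np.float64(1.5), -0.26), (np.float64(4.5), -0.17), (np.float64(7.5), 0.31), (np.float64(10.5), -0.05), (np.float64(13.5), 0.03), (np.float64(16.5), 0.2), (np.float64(19.5), -0.72), (np.float64(22.5), -0.42), (np.float64(25.5), -0.4), (np.float64(28.5), -0.66), (np.float64(31.5), -0.25), (np.float64(34.5), 0.25), (np.float64(37.5), -0.5), (np.float64(40.5), -0.09), (np.float64(43.5), -0.44), (np.float64(46.5), 0.22), (np.float64(49.5), -0.13), (np.float64(52.5), -0.58), (np.float64(53.5), 1.09), (np.float64(54.5), 0.01), (np.float64(55.5), 1.02), (np.float64(56.5), 0.39), (np.float64(57.5), 0.25), (np.float64(58.5), 0.54), (np.float64(59.5), 0.49), (np.float64(60.5), -0.0), (np.float64(61.5), 0.63), (np.float64(62.5), 0.92), (np.float64(63.5), 0.73), (np.float64(64.5), 1.0), (np.float64(65.5), 1.06), (np.float64(66.5), 0.48), (np.float64(67.5), 0.39), (np.float64(68.5), 1.08), (np.float64(69.5), 2.6), (np.float64(70.5), 3.32), (np.float64(71.5), 4.71), (np.float64(72.5), 4.58), (np.float64(73.5), 6.12), (np.float64(74.5), 5.62), (np.float64(75.5), 5.28), (np.float64(76.5), 4.82), (np.float64(77.5), 4.2), (np.float64(78.5), 2.9), (np.float64(79.5), 2.3), (np.float64(80.5), 1.87), (np.float64(81.5), 1.09), (np.float64(82.5), 0.72), (np.float64(83.5), 2.93), (np.float64(84.5), 5.49), (np.float64(85.5), 7.16), (np.float64(86.5), 8.54)]
```

The force humped to 6 N and fell to about 0.7 N at 82.5 mm, which is the click. It then climbed to 8.5 N, so I back off, lift and check.

Run:
```python
from h import *
s=state(); d=s["position"][:2]-A; phi=np.arctan2(d[1],d[0])
for k in range(3):
    phi-=.004/.13; q,_=ring(A,phi); move_l(q,.03,ori(phi)); t=np.array([-np.sin(phi),np.cos(phi),0]); print(-state()["force"]@t)
q[2]=.2; move_l(q,.15)
q=np.array([.4435,.185,.2]); yaw=np.radians(8.5)
y=np.array([-np.sin(yaw),np.cos(yaw),0]); R=np.c_[np.cross(y,[0,0,-1]),y,[0,0,-1]]
open_gripper(); movep(q,R); hold(.3)
print(state()["time"],state()["joint_positions"].round(0))
f=grab_frame("top"); x,n,r=carousel(f); print(x[:2],np.degrees(x[2])%72,n,r)
h=cv2.cvtColor(f["img"],cv2.COLOR_RGB2HSV).astype(int); w=(h[...,2]>165)&(h[...,1]<60)
for b in blobs(w,20):
    if 300<b[0][0]<430 and 160<b[0][1]<285: print("white",b[0],b[1],b[2],cast(f,*b[0],.078)[:2])
cv2.imwrite("pics/t2.png",cv2.resize(f["img"][150:310,220:440,::-1],None,fx=3.4,fy=3.4))
```

```text
-0.6463248497427844
0.07899570483300168
-0.13685708424110385
25.4417 [ 21.  10. 103.  -0.  67. -77.]
[ 0.62003827 -0.09117352] 65.49111825316577 5 0.0028216847281799817
white [346.08152174 192.98913043] 368 [331 175  35  35] [ 0.69574751 -0.03793714]
white [386.61281337 197.82172702] 359 [371 178  37  36] [ 0.68165535 -0.14530438]
white [330.96112311 229.42548596] 463 [317 214  31  31] [0.59923026 0.0036086 ]
white [365.35555556 222.34444444] 180 [358 215  15  15] [ 0.6169426  -0.08757782]
white [396.47235023 236.49769585] 434 [381 219  33  34] [ 0.5784418  -0.16908926]
white [362.61026352 256.52704577] 721 [349 242  29  30] [ 0.52667237 -0.0785905 ]
```

View pics/t2.png

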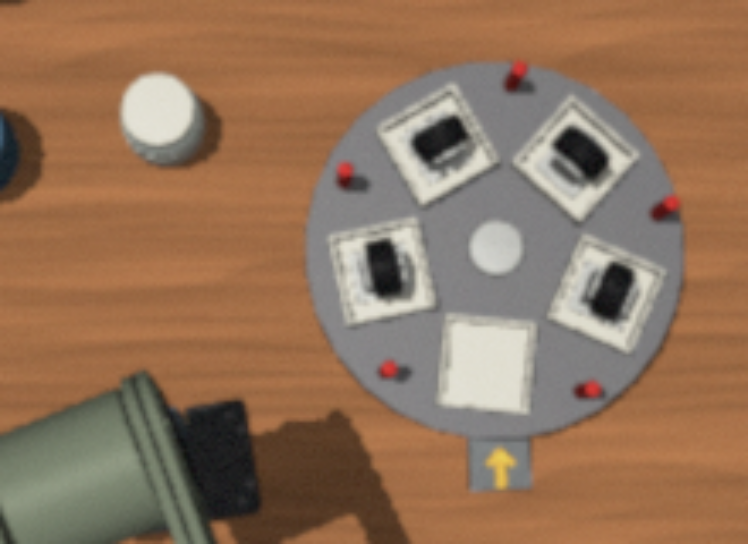

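Clicked home: the empty tray is at (0.526, -0.0785), 173.7° round, about 14 mm from the arrow line. Nothing touches the carousel. Now I grasp the castor.

Run:
```python
from h import *
s=state(); print(s["time"],s["position"].round(4))
move_l([.444,.185,.06],.15); move_l([.444,.185,.026],.08); print(state()["force"].round(1))
gripper_close(20); hold(.1); s=state(); print(s["width"],s["gripper_force"],s["position"].round(4),s["force"].round(1))
move_l([.444,.185,.2],.15)
yaw=np.radians(-6.3); y=np.array([-np.sin(yaw),np.cos(yaw),0]); R=np.c_[np.cross(y,[0,0,-1]),y,[0,0,-1]]
movep([.526,-.0785,.2],R); hold(.3); s=state(); print(s["time"],s["width"],s["position"].round(4),s["force"].round(2))
f=grab_frame("scene"); cv2.imwrite("pics/s3.png",cv2.resize(f["img"][130:360,180:400,::-1],None,fx=2.6,fy=2.6))
h=cv2.cvtColor(f["img"],cv2.COLOR_RGB2HSV).astype(int)
```

```text
25.4917 [0.4438 0.1845 0.2   ]
[ 0.3 -0.2 -0.3]
0.03071067295857547 20.0001659989357 [0.4439 0.1851 0.026 ] [ 0.6 -0.2  0.6]
30.8667 0.03094073366953051 [ 0.526  -0.0775  0.2001] [ 0.17 -0.15 -1.55]
```

View pics/s3.png

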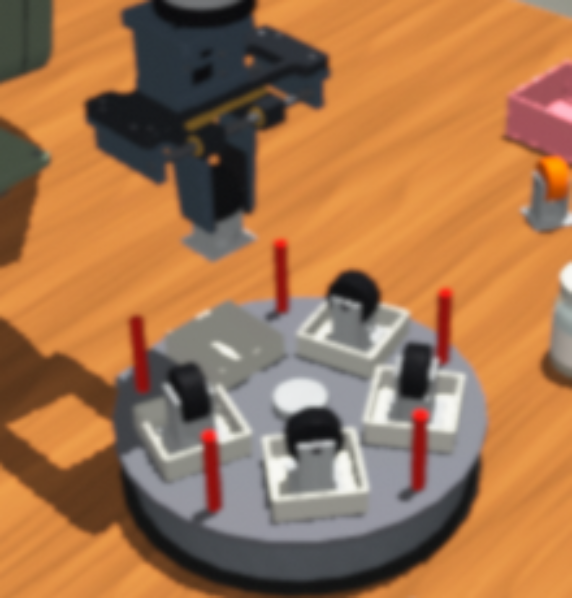

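The castor hangs level, with plate corners in full-frame pixels at left (250,222.3), right (278,222.3) and front (264.6,229.2). I check its centring before lowering.

Run:
```python
from h import *
f=grab_frame("scene")
for u,v in((250,222.3),(278,222.3),(264.6,229.2),(264,222.3)): print(cast(f,u,v,.175).round(4))
```

```text
[ 0.5009 -0.0934  0.175 ]
[ 0.5458 -0.0571  0.175 ]
[ 0.5414 -0.0927  0.175 ]
[ 0.5234 -0.0752  0.175 ]
```

Run:
```python
from h import *
p=np.array([.5275,-.0795,.13]); move_l(p,.1); hold(.2); b=state()["force"].copy()
p[2]=.096; move_l(p,.06)
while p[2]>.0865:
    p[2]-=.001; move_l(p,.02); d=state()["force"]-b; print(p[2].round(3),d.round(2),state()["position"][2].round(4))
    if d[2]>3: break
    if np.hypot(*d[:2])>5: print("side");break
s=state(); print(s["time"],s["position"].round(4))
f=grab_frame("scene"); cv2.imwrite("pics/s4.png",cv2.resize(f["img"][150:360,180:400,::-1],None,fx=2.6,fy=2.6))
```

```text
0.095 [0.34 0.91 0.4 ] 0.0952
0.094 [-0.29  1.03  0.84] 0.094
0.093 [-0.75  0.11  0.38] 0.0929
0.092 [-0.34  0.63  1.25] 0.0919
0.091 [ 1.4   1.24 -0.17] 0.0909
0.09 [ 0.26 -0.02 -0.19] 0.0899
0.089 [-0.27  0.45  0.63] 0.089
0.088 [-1.78  1.12  7.17] 0.0889
34.7333 [ 0.5275 -0.0795  0.0889]
```

View pics/s4.png

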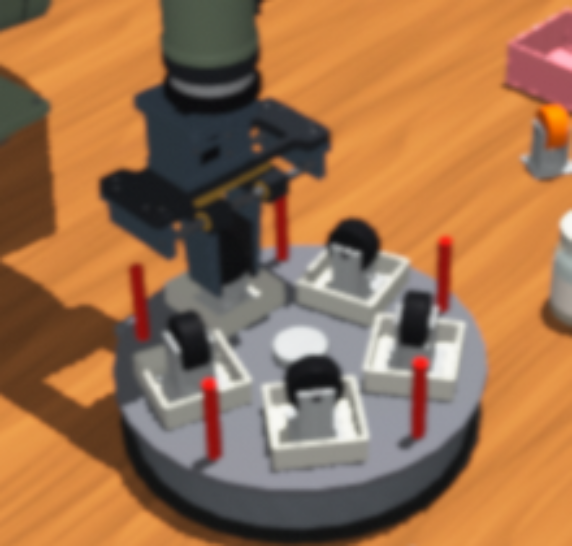

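The castor touched down at exactly floor height (TCP 0.089 m), inside the tray. I release, lift and check.

Run:
```python
from h import *
p=state()["position"].copy(); p[2]=.0885; move_l(p,.02)
open_gripper(); hold(.3); print(state()["force"].round(2),state()["width"])
p[2]=.22; move_l(p,.08); movep([.45,.3,.25],ori(np.pi)); hold(.3)
f=grab_frame("top"); x,n,r=carousel(f); print(state()["time"],np.degrees(x[2])%72,n)
g=grab_frame("scene")
a=cv2.resize(f["img"][160:310,300:435,::-1],(400,444)); b=cv2.resize(g["img"][180:360,210:380,::-1],(400,444)); cv2.imwrite("pics/f5.png",np.hstack([a,b]))
```

```text
[-0.85  0.06  0.19] 0.09117188287438517
39.9333 65.57311166740277 5
```

View pics/f5.png

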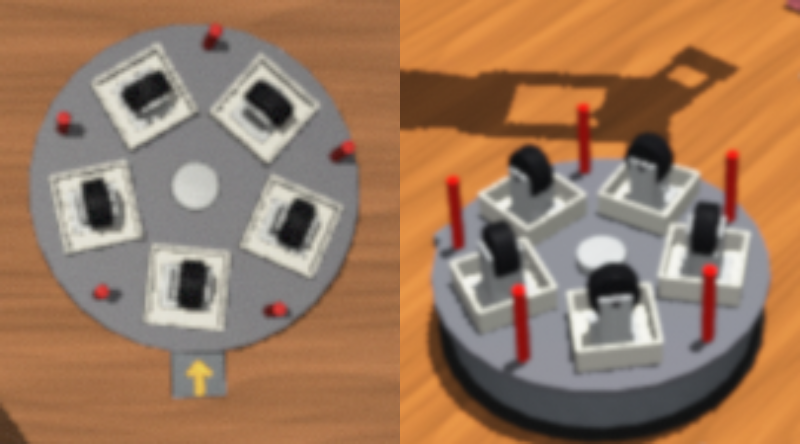

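The castor stands upright and centred in the tray at the arrow (left crop, about (190,285)). The carousel has not moved.

```bash
python3 -c "
from plant import *
print(sign_off())"
```

```text
the job is handed in; nothing more can be done
None
```

The job is handed in: the carousel is clicked home at the arrow (push peaked at 8.5 N by the wrist reading) and the black-wheeled castor stands wheel up in the empty tray, let go, at about 40 s; the verdict was not shown.

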